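# Reset the vent stay of a climate box

### The arm

A 7-joint arm with a two-finger parallel gripper is mounted at the origin on the work surface. World frame = base frame: x ahead of the robot, y to its left, z up, the work surface at z = 0. Lengths are in m, angles in rad, forces in N, time in s.
With the tool pointing down it reaches from about 0.4 to 0.75 m from the base axis. Payload 19.5 kg.
Tool frame: the origin (TCP) lies at the very end of the fingers, on their centre line; the grasp point (between the pads) lies 19 mm behind it; z points along the fingers, y is the direction in which the jaws open and shut (so a half turn about z gives the same grasp; the last joint's range is limited). The gripper opens to 85 mm and grips with 20 to 120 N. Pads are 22 mm wide; open, the fingers measure 114 mm over their backs; the gripper's body (76 mm by 85 mm) begins 54 mm behind the grasp point. The pads swing forward as they close: fully open they stand 13 mm farther back than shut.
Start: joints at [-1.284, 0.707, -0.028, 1.485, 0.022, 0.951, -0.075], TCP at [0.186, 0.544, 0.231] pointing down, gripper open.
Joint ranges: [-2.71, 2.71], [-0.32, 2.16], [-1.57, 1.52], [0, 2.45], [-1.46, 4.6], [0, 2.02], [-2.83, 2.83]. Speed limits (rad/s): [1.89, 1.89, 2.57, 2.57, 3.01, 3.01, 3.01].

### API

Orientations are given as a rotation vector (axis times angle).
In Python, from workcell import robot, get_image, camera_info, job gives the robot as it stands.
- The arm moves only by the tool carry_out, never from a script. Its argument "plan" is one flat list of numbers, 7 for each row, row after row: the shift along the world's x, y, z in cm, then the turn, a rotation vector about the world's x, y, z in rad, then the gripper command: -1 is fully open, 1 is shut, values between are in proportion. In form: [x, y, z, ax, ay, az, hand, x, y, z, ax, ay, az, hand, ...]. A call has 1 to 8 rows; each row is the pose to reach, as a shift and turn from the pose commanded when the call began; what a row does not reach only later rows make up. A row lasts 1/8 s, in which the tool goes at most 62.5 mm and 10.7 degrees, less where a joint would pass 70% of its speed; a pose out of reach is approached as far as the arm can. A call with a gripper value outside its range is refused whole. The fingers move at their own pace and stop on an object; the grip force is fixed at half the most. Time passes only in rows, so rows that repeat a pose let the fingers close. It gives the time, the measured TCP pose, the force and the opening at its end, in the units of the state.
- robot.sense(): the state, without advancing time (a new reading comes with each control period).
- get_image(name): name is "scene" or "top" or "wrist"; returns the picture (420x560x3 uint8, blue, green, red); there is no depth.
- camera_info(name): a dict with "fov_y" (degrees; the focal length in pixels is half the picture's height over the tangent of half this angle, whatever the lens; pixels are square), "cx", "cy" (the principal point, pixels), "xyz" and "attitude" of the camera in the world; the wrist camera has in their place "T_tool_cam" (4x4, takes a point from camera to tool coordinates, whose origin is the TCP and whose axes are the flange's). Camera axes: x right, y down, z forward; pixel columns grow to the right and rows downward; lengths in m; the calibration is good to about 2 mm. A picture is of the moment at which its call begins: read the wrist's pose just before it. camera_info takes no time and is no camera call.
- job.close_job(): hands the job in, once; it reports no verdict.
The state is a dict: "clock": time; "qpos": joint angles; "joint_vel": joint speeds; "tau": joint torques, N m; "eef_pos": TCP position; "tool_rot": TCP orientation; "ft_force": force on the tool from outside, world axes, zero at the start; "torque": the same for the moment, N m; "width": finger opening in m.
Only numpy, scipy, OpenCV 4.12 (cv2) and the standard library are available. Lean on these libraries where they do the work, as an engineer would, in place of code of your own. Each camera call takes 0.05 s, during which the arm holds its last target.

### The job

Open the vent of the white climate box on the bench: lift its stay off the pin on the roof, carry the sash outward with it, and gently drop the middle of the stay's three round holes over the pin until the stay lies flat again. Let go of it, do not force the stay against the pin, and leave the jar, the slide box and the dish where they are.

Things in the scene. Friction and masses are not known exactly. Their poses are not given: they have to be found in the camera images.
- hood: White sheet-metal climate box fixed to the bench, 260 (x) by 280 (y) by 120 mm high. Origin: centre of its underside; z up; its own +x points to the face with the vent, away from the robot. The vent sash turns on an upright hinge at own x = +138, y = -120 mm and, when closed, runs along own +y for 220 mm. The stay's pin stands on the roof.
- pin_base: Steel plate 50 by 30 mm on the roof at own x, y = 33, 30 mm of the box; origin at roof level (120 mm above the bench), axes as the box's. The pin, 8 mm diameter with a domed top 16 mm above the roof, is clamped in a slot of this plate: its y is the plate's, its x anywhere within 10 mm either way of the origin. That place is not measured: look or feel for it. It does not move.
- stay_knob (a point): Middle of the black upright round knob, 18 mm diameter, 45 mm tall, that stands on the free end of the stay: the place to grip, with the fingertips above the 24 mm wide stay. Site's own -x runs along the stay from the sash pivot to the knob. The knob's axis is 240 mm from the pivot; the point is 29.5 mm above the stay's mid-thickness.
- middle_hole (a point): Centre of the middle of the three round 11 mm holes in the stay, at mid-thickness. The stay is a flat aluminium bar 24 mm wide, 5 mm thick, about 0.16 kg; lying flat its underside is 2 mm above the roof. Distances along it from the pivot: slot 32 by 12 mm centred at 105 mm (over the pin at the start), holes at 145, 173 (this one) and 201, knob at 240 mm.
- stay_pivot (a point): The stay's pivot on top of the sash, 150 mm from the sash's hinge axis, 4.5 mm above roof level; the stay swivels sideways and tips up about this point. With the sash closed it is at own x, y = 138, 30 mm of the box.
- sash (a joint): Opening angle of the vent sash, rad: 0 closed (as at the start, against a stop), growing as the sash swings outward to +x of the box, stop at 1.15. Light friction (about 0.12 N m) keeps it where it is left. With the middle hole on the pin it reads 0.38 to 0.54, according to where the pin is clamped.
- stay (a joint): Tip-up angle of the stay, rad: 0 lying flat and level (its lower stop), growing as the knob is lifted. Resting on the pin's top near the middle hole it reads about 0.08; it needs about 0.15 to clear the pin at the start.
- jar_mid (a point): Middle of a small amber lidded jar, 52 mm diameter, 85 mm tall, on the bench beside the box. Leave alone.
- slide_box_mid (a point): Middle of a grey slide box 90 by 110 by 34 mm on the bench beside the box. Leave alone.
- dish_mid (a point): Middle of a shallow glass dish, 57 mm diameter, 15 mm tall, on the roof of the box, about 12 cm sideways (own -y) from the pin. Leave alone.

How it is judged:
By the outcome, as a careful person would: the job done as asked, in the order asked, and still so for the second after the job is handed in, with the robot touching nothing.
It also fails if it takes over 45 s, if anything falls off the work surface, if the arm or the gripper's body presses on something with over 40 N, if the wrist force passes 120 N, or if a joint passes its speed limit or range.

## Working session

There is one attempt and no reset: what is moved stays moved. The work goes in short steps, Python scripts to look and compute and a tool call to move; the robot and the scene stay as the last step left them, time stands still between calls to the robot, and variables do not carry over. Pictures are saved under pics/ and viewed, and the job is handed in when it is done.

Besides the shell and the picture viewer there is one more tool, called after "Emit:" by a JSON object that holds its "fn" and its "kwargs", one argument or row to a line. carry_out: Moves the arm, as the interface text tells. Its arguments: {"type":"object","properties":{"plan":{"type":"array"}},"required":["plan"]}

```bash
mkdir -p pics; ls; python3 - <<'E'
from workcell import robot,get_image,camera_info,job
import cv2
print(robot.sense())
for n in("scene","top","wrist"):
    print(n,camera_info(n)); cv2.imwrite(f"pics/{n}0.png",get_image(n))
E
```

```text
pics
{'clock': 0.0, 'qpos': array([-1.28366603,  0.70707243, -0.02762207,  1.48502884,  0.02199995,
        0.95089339, -0.07548994]), 'joint_vel': array([ 8.15098135e-04,  2.00552199e-04, -2.17068573e-03, -4.01786944e-05,
       -5.14396490e-04,  2.06129069e-04, -9.23019752e-04]), 'tau': array([ 1.35599930e-03, -8.83240557e+01,  1.23517167e+00, -2.36155057e+01,
        1.69585249e-02,  6.80070341e-03,  2.53135624e-05]), 'eef_pos': array([0.18559853, 0.5439312 , 0.23083795]), 'tool_rot': array([-5.14154668e-01, -3.09908356e+00,  1.71144933e-03]), 'ft_force': array([-0.23606221,  0.14267911,  0.02379998]), 'torque': array([ 0.00545855, -0.01182188, -0.00134162]), 'width': 0.08529930293185553}
scene {'fov_y': 51.49690300041204, 'cx': 278.1405166820323, 'cy': 209.95843026113437, 'xyz': array([1.19563828, 0.34396944, 1.07934492]), 'attitude': array([-1.43468542, -2.3378501 ,  0.69247151])}
top {'fov_y': 47.621879919204254, 'cx': 279.78017938644126, 'cy': 210.38194306582486, 'xyz': array([0.51349622, 0.04557875, 1.3143037 ]), 'attitude': array([-2.14329462,  2.18625449, -0.09367898])}
wrist {'fov_y': 67.46665366366925, 'cx': 279.3390433395286, 'cy': 209.80318791830717, 'T_tool_cam': array([[-1.44401942e-04, -9.53764947e-01, -3.00553499e-01,
         7.65457208e-02],
       [ 9.99999686e-01,  9.64180372e-05, -7.86422524e-04,
        -6.16655840e-04],
       [ 7.79041015e-04, -3.00553518e-01,  9.53764633e-01,
        -1.43865481e-01],
       [ 0.00000000e+00,  0.00000000e+00,  0.00000000e+00,
         1.00000000e+00]])}
```

View pics/scene0.png

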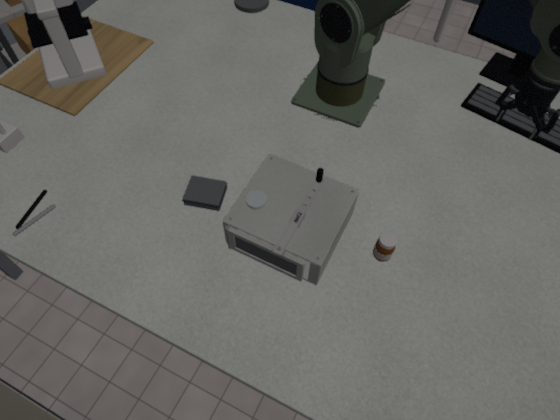

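View pics/top0.png

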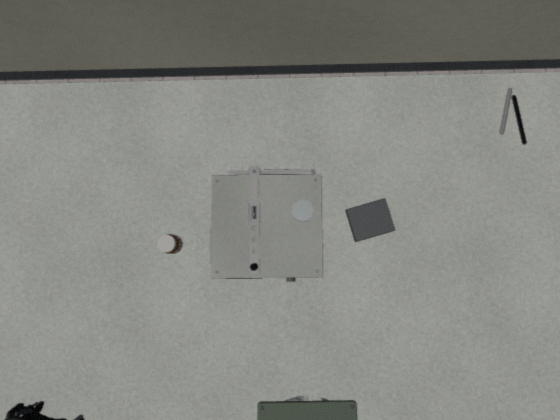

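View pics/wrist0.png

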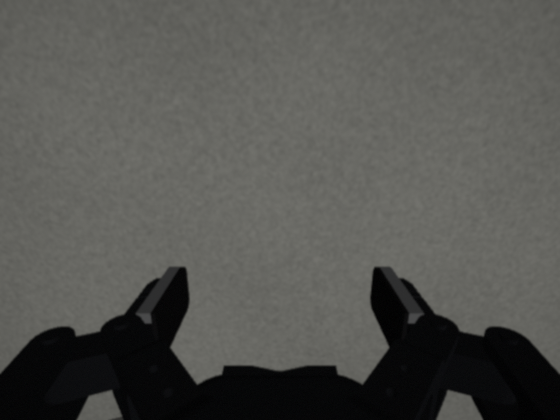

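The scene and top views show the box near (265,225) in the top picture. The stay runs up along column 254 with the knob at (254,267), and the dish is at (302,210). Next I'll enlarge the top view.

```bash
cat > h.py <<'E'
import numpy as np,cv2
from scipy.spatial.transform import Rotation as R
from workcell import robot,get_image,camera_info,job
def cam(n,s=None):
    c=camera_info(n)
    if n=="wrist":
        s=s or robot.sense(); T=np.eye(4);T[:3,:3]=R.from_rotvec(s['tool_rot']).as_matrix();T[:3,3]=s['eef_pos']
        T=T@c['T_tool_cam']; Rm,p=T[:3,:3],T[:3,3]
    else: Rm,p=R.from_rotvec(c['attitude']).as_matrix(),c['xyz']
    return Rm,p,210/np.tan(np.radians(c['fov_y']/2)),c['cx'],c['cy']
def toz(C,u,v,z):
    Rm,p,f,cx,cy=C; d=Rm@np.array([(u-cx)/f,(v-cy)/f,1]); return p+d*(z-p[2])/d[2]
def proj(C,P):
    Rm,p,f,cx,cy=C; q=Rm.T@(np.array(P)-p); return f*q[0]/q[2]+cx,f*q[1]/q[2]+cy
E
python3 - <<'E'
from h import *
im=cv2.imread('pics/top0.png')[150:295,195:340]
cv2.imwrite('pics/t1.png',cv2.resize(im,None,fx=4,fy=4,interpolation=cv2.INTER_CUBIC))
im=cv2.imread('pics/scene0.png')[145:285,215:365]
cv2.imwrite('pics/s1.png',cv2.resize(im,None,fx=4,fy=4,interpolation=cv2.INTER_CUBIC))
E
```

```text
(no output)
```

View pics/t1.png

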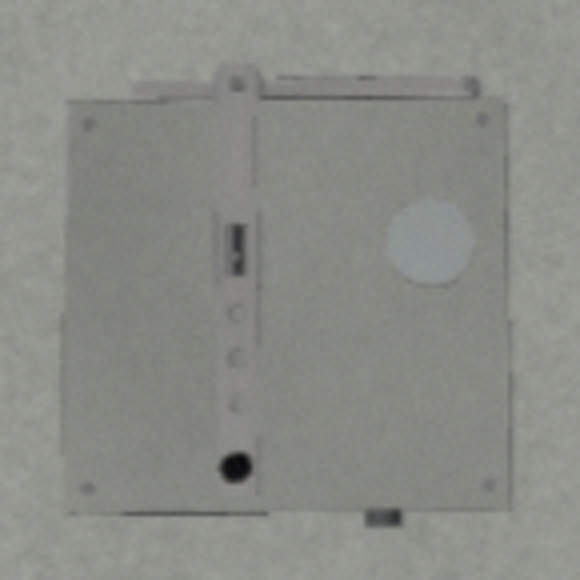

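View pics/s1.png

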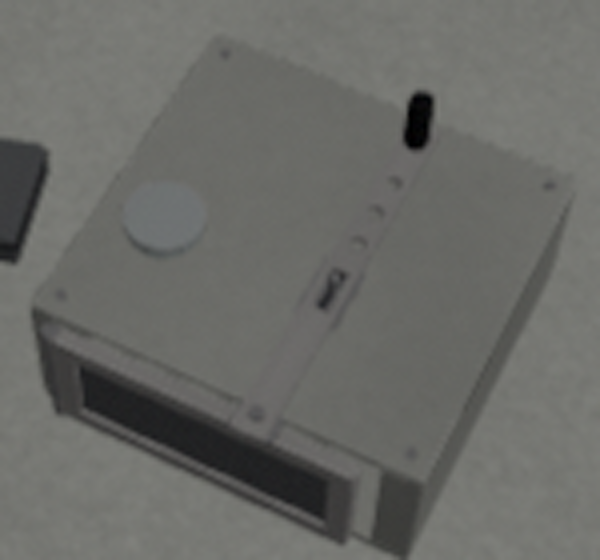

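```bash
python3 - <<'E'
from h import *
np.set_printoptions(precision=4,suppress=True)
C=cam('top');S=cam('scene')
for n,u,v,z in [('TL',68,101,.12),('TR',508,99,.12),('BR',511,510,.12),('BL',66,514,.12),('hinge',473,86,.12),('pivot',237,84,.127),('knobtop',235,467,.1765),('h145',236,313,.127),('h173',236,358,.127),('h201',237,405,.127),('slot',237,249,.127),('pin?',238,257,.136),('dish',431,242,.135)]:
    print(n,toz(C,195+(u+.5)/4-.5,150+(v+.5)/4-.5,z))
print()
for n,u,v,z in [('TL(far,y+)',575,180,.12),('TR',217,38,.12),('nearR',33,308,.12),('nearY+',423,478,.12),('pivot',256,413,.127),('knobtop',422,98,.1765),('h145',359,243,.127),('h173',377,212,.127),('h201',397,183,.127),('dish',165,218,.135)]:
    print(n,toz(S,215+(u+.5)/4-.5,145+(v+.5)/4-.5,z))
E
```

```text
TL [0.7264 0.2309 0.12  ]
TR [ 0.7217 -0.0488  0.12  ]
BR [ 0.4632 -0.0435  0.12  ]
BL [0.4659 0.2335 0.12  ]
hinge [ 0.7305 -0.0268  0.12  ]
pivot [0.7337 0.1227 0.127 ]
knobtop [0.494  0.1238 0.1765]
h145 [0.5887 0.1253 0.127 ]
h173 [0.5606 0.1257 0.127 ]
h201 [0.5314 0.1255 0.127 ]
slot [0.6289 0.1241 0.127 ]
pin? [0.623 0.123 0.136]
dish [0.63   0.0028 0.135 ]

TL(far,y+) [0.4656 0.2345 0.12  ]
TR [ 0.465 -0.041  0.12 ]
nearR [ 0.7228 -0.0416  0.12  ]
nearY+ [0.7196 0.2326 0.12  ]
pivot [0.7293 0.1232 0.127 ]
knobtop [0.492  0.1264 0.1765]
h145 [0.5847 0.1266 0.127 ]
h173 [0.5565 0.1268 0.127 ]
h201 [0.5285 0.1289 0.127 ]
dish [0.6303 0.0061 0.135 ]
```

The two cameras agree to within about 4 mm. The box centre is at about (0.594, 0.094) with a yaw of about -0.01. The knob is at about (0.493, 0.125) and the pivot at about (0.7315, 0.123). I'll move above the stay with tool x along world +x, so the wrist camera sees the pin.

Emit:
{"fn": "carry_out", "kwargs": {
  "plan": [2.4,-2.6,0.5,0,0,-0.18,-1,4.8,-5.2,1,0,0,-0.36,-1,7.2,-7.9,1.5,0,0,-0.54,-1,9.6,-10.5,2,0,0,-0.72,-1,12,-13.1,2.5,0,0,-0.9,-1,14.4,-15.7,3,0,0,-1.08,-1,16.8,-18.3,3.5,0,0,-1.26,-1,19.2,-21,4,0,0,-1.44,-1]
}}

```text
clock: 1.15
eef_pos: [0.3783, 0.3333, 0.2714]
tool_rot: [-2.436, -1.984, 0.0]
ft_force: [-0.9, 0.4, 0.7]
width: 0.0854
```

Emit:
{"fn": "carry_out", "kwargs": {
  "plan": [2.3,-2.6,0,0,0,-0.17,-1,4.6,-5.2,0,0,0,-0.34,-1,6.8,-7.9,0,0,0,-0.51,-1,9.1,-10.5,0,0,0,-0.68,-1,11.4,-13.1,0,0,0,-0.85,-1,13.7,-15.7,0,0,0,-1.02,-1,15.9,-18.3,0,0,0,-1.2,-1,18.2,-20.9,0,0,0,-1.38,-1]
}}

```text
clock: 2.15
eef_pos: [0.5602, 0.1244, 0.2711]
tool_rot: [-3.141, 0.02, 0.001]
ft_force: [0.0, 0.7, 0.3]
width: 0.0854
```

Emit:
{"fn": "carry_out", "kwargs": {
  "plan": [0,0,0,0,0,0,-1,0,0,0,0,0,0,-1]
}}

```text
clock: 2.4
eef_pos: [0.5593, 0.1256, 0.271]
tool_rot: [-3.141, 0.009, 0.001]
ft_force: [-0.4, 0.3, -0.4]
width: 0.0852
```

```bash
python3 - <<'E'
from h import *
s=robot.sense();print(s['clock'],s['eef_pos'],s['tool_rot'],s['qpos'],s['ft_force'])
im=get_image('wrist');cv2.imwrite('pics/w1.png',im)
cv2.imwrite('pics/w1s.png',cv2.resize(im,(784,588),interpolation=cv2.INTER_CUBIC))
print(R.from_rotvec(s['tool_rot']).as_matrix())
np.save('s1.npy',np.r_[s['eef_pos'],s['tool_rot']])
E
```

```text
2.4 [0.55934569 0.12564818 0.27102071] [-3.14117838e+00  8.76255915e-03  9.55239723e-04] [-0.61458355  0.76432007  0.74049969  1.437539   -0.53779971  1.14859794
 -1.3677232 ] [-0.41398488  0.26933406 -0.43750494]
[[ 9.99984252e-01 -5.57923218e-03 -6.07078743e-04]
 [-5.57898774e-03 -9.99984356e-01  4.03599965e-04]
 [-6.09321024e-04 -4.00206724e-04 -9.99999734e-01]]
```

View pics/w1s.png

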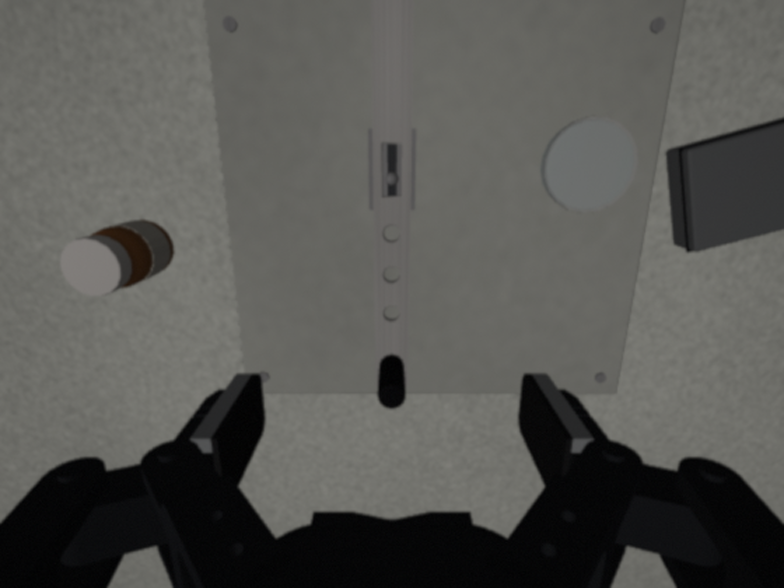

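The slot is clear and the pin is visible in it at about (392,180) in the enlarged picture. The plate edges run from row 128 to row 210. Next I'll zoom in on the slot.

```bash
python3 - <<'E'
from h import *
im=cv2.imread('pics/w1.png')[80:300,230:330]
im=cv2.convertScaleAbs(im,alpha=1.8)
a=cv2.resize(im[:80],None,fx=7,fy=7,interpolation=cv2.INTER_CUBIC)
cv2.imwrite('pics/w1z.png',a)
a=cv2.resize(im[70:220],None,fx=4,fy=4,interpolation=cv2.INTER_CUBIC)
cv2.imwrite('pics/w1y.png',a)
E
```

```text
(no output)
```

View pics/w1z.png

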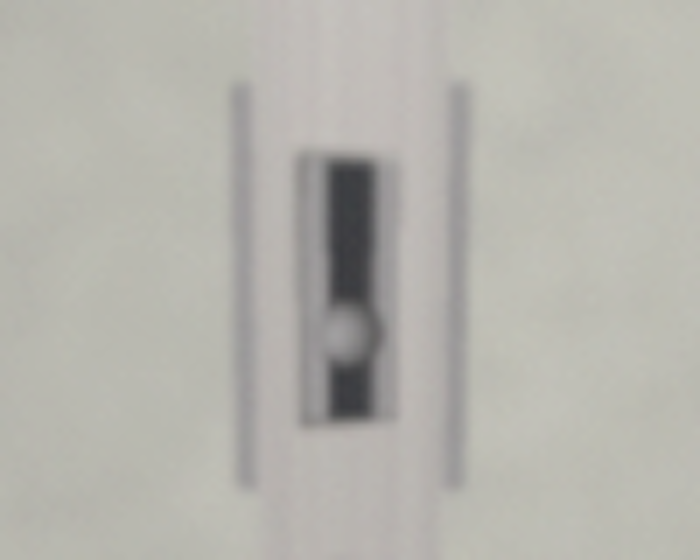

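View pics/w1y.png

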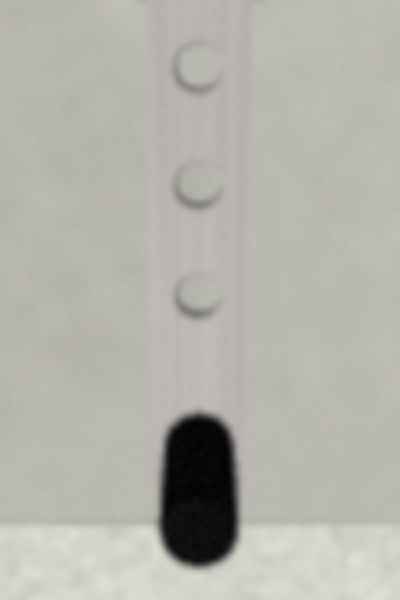

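```bash
python3 - <<'E'
from h import *
np.set_printoptions(precision=4,suppress=True)
v=np.load('s1.npy');C=cam('wrist',dict(eef_pos=v[:3],tool_rot=v[3:]))
def z7(u,v):return 230+(u+.5)/7-.5,80+(v+.5)/7-.5
def y4(u,v):return 230+(u+.5)/4-.5,150+(v+.5)/4-.5
def w(u,v):return (u+.5)*560/784-.5,(v+.5)*420/588-.5
for n,p,z in [('plate far L',z7(240,85),.1205),('plate far R',z7(458,85),.1205),('near L',z7(245,488),.1205),('near R',z7(455,488),.1205),
 ('pin135',z7(348,332),.135),('pin132',z7(348,334),.132),('slotfar',z7(350,155),.127),('slotnear',z7(350,421),.127),
 ('h145',y4(199,66),.1265),('h173',y4(199,184),.1265),('h201',y4(199,293),.1265),('knobtop',y4(199,525),.1765),
 ('boxBL',w(243,393),.12),('boxBR',w(617,394),.12),('boxL',w(206,0),.12),('boxR',w(685,0),.12),('dish',w(594,162),.135)]:
    print(n,toz(C,*p,z))
E
```

```text
plate far L [0.6521 0.1379 0.1205]
plate far R [0.6519 0.1106 0.1205]
near L [0.6021 0.1382 0.1205]
near R [0.602  0.1105 0.1205]
pin135 [0.6227 0.1245 0.135 ]
pin132 [0.6224 0.1245 0.132 ]
slotfar [0.6435 0.1241 0.127 ]
slotnear [0.6113 0.1243 0.127 ]
h145 [0.5874 0.1246 0.1265]
h173 [0.5593 0.1248 0.1265]
h201 [0.5318 0.1249 0.1265]
knobtop [0.4972 0.1252 0.1765]
boxBL [0.4652 0.2375 0.12  ]
boxBR [ 0.4627 -0.0455  0.12  ]
boxL [0.7225 0.2313 0.12  ]
boxR [ 0.721  -0.0464  0.12  ]
dish [0.6315 0.001  0.135 ]
```

The pin comes out at about (0.6225, 0.1245), which is 4.6 mm nearer the robot than the plate centre. The plate measures 50 mm and the slot 32 mm, matching their given sizes. Slot and holes put the pivot at x = 0.7324. Next I'll plan the linkage path.

```bash
cat > lk.py <<'E'
from h import *
from scipy.optimize import brentq
yaw=-0.0085
PV=np.array([.7324,.1237,.1245]); Rb=R.from_euler('z',yaw)
H=PV-Rb.apply([0,.150,0])
PIN=np.array([.6225,.1245,.1245])
def piv(t): return H+Rb.apply([.15*np.sin(t),.15*np.cos(t),0])
def ang(t):  # stay yaw such that it passes over the pin
    d=piv(t)-PIN; return np.arctan2(d[1],d[0])
def dist(t): return np.linalg.norm((piv(t)-PIN)[:2])
def stay(t,ph,a=None):
    a=ang(t) if a is None else a
    return R.from_euler('z',a)*R.from_euler('y',ph)
def pt(t,ph,r,h=0,a=None): return piv(t)+stay(t,ph,a).apply([-r,0,h])
tf=brentq(lambda t:dist(t)-.173,.1,1.0)
E
python3 - <<'E'
from lk import *
np.set_printoptions(precision=4,suppress=True)
print(tf,ang(0),ang(tf),piv(tf),pt(tf,0,.24))
print('knob0',pt(0,0,.24,.0095))
s=robot.sense();print(s['eef_pos'])
E
```

```text
0.43026457023230513 -0.0072792162883179475 -0.08683163205130576 [0.7948 0.1095 0.1245] [0.5558 0.1303 0.1245]
knob0 [0.4924 0.1254 0.134 ]
[0.5593 0.126  0.2712]
```

Emit:
{"fn": "carry_out", "kwargs": {
  "plan": [-2.2,0,-1,0,0,0,-1,-4.4,0,-2,0,0,0,-1,-6.7,-0.05,-3.5,0,0,0,-1,-6.7,-0.05,-6,0,0,0,-1,-6.7,-0.05,-8.5,0,0,0,-1,-6.7,-0.05,-8.5,0,0,0,-1]
}}

```text
clock: 3.2
eef_pos: [0.4918, 0.1252, 0.1856]
tool_rot: [3.142, -0.009, -0.003]
ft_force: [0.5, -0.2, 0.8]
width: 0.0855
```

```bash
python3 - <<'E'
from h import *
s=robot.sense();print(s['clock'],s['eef_pos'],s['tool_rot'],s['ft_force'])
im=get_image('wrist')
cv2.imwrite('pics/w2.png',cv2.convertScaleAbs(im,alpha=1.6))
E
```

```text
3.2 [0.49184184 0.12522084 0.18559422] [ 3.14150424 -0.00888738 -0.00320426] [ 0.51597484 -0.19484299  0.81627369]
```

View pics/w2.png

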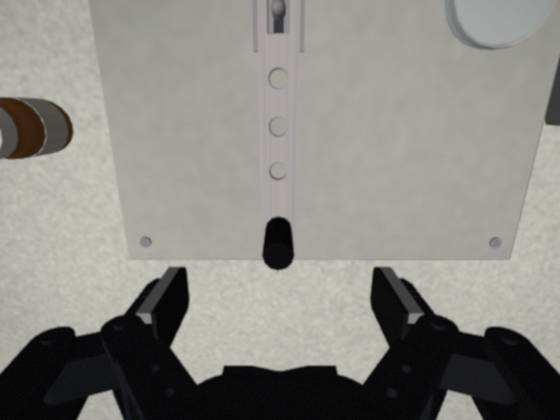

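```bash
python3 - <<'E'
from h import *
C=cam('wrist')
print(toz(C,278,255,.1765),proj(C,(.4924,.1254,.1765)),proj(C,(.6225,.1245,.136)),proj(C,(.5594,.1247,.127)))
E
```

```text
[0.49540327 0.12495461 0.1765    ] (np.float64(277.2181252742335), np.float64(260.0566452671151)) (np.float64(277.3495214934487), np.float64(7.283873878888642)) (np.float64(277.927681955712), np.float64(127.36628140277263))
```

The predicted hole at (278,127) and pin at (277,7) match the picture, and the knob sits centred between the fingers. I'll go down and grip.

Emit:
{"fn": "carry_out", "kwargs": {
  "plan": [0.05,0,-2,0,0,0,-1,0.05,0,-4,0,0,0,-1,0.05,0,-5.1,0,0,0,-1,0.05,0,-5.1,0,0,0,-1,0.05,0,-5.1,0,0,0,0.3,0.05,0,-5.1,0,0,0,1,0.05,0,-5.1,0,0,0,1,0.05,0,-5.1,0,0,0,1]
}}

```text
clock: 4.25
eef_pos: [0.4932, 0.1247, 0.1354]
tool_rot: [-3.141, 0.011, -0.0]
ft_force: [-0.5, 0.7, -0.5]
width: 0.0166
```

Emit:
{"fn": "carry_out", "kwargs": {
  "plan": [0,0,0,0,0,0,1,0,0,0,0,0,0,1,0,0,0,0,0,0,1]
}}

```text
clock: 4.62
eef_pos: [0.4932, 0.1247, 0.1353]
tool_rot: [-3.141, 0.011, 0.0]
ft_force: [0.2, 0.2, 0.5]
width: 0.0163
```

```bash
python3 - <<'E'
from h import *
s=robot.sense();print(s['clock'],s['eef_pos'],s['tool_rot'],s['ft_force'],s['torque'],s['width'])
im=get_image('wrist')
cv2.imwrite('pics/w3.png',cv2.convertScaleAbs(im,alpha=1.6))
E
```

```text
4.625 [0.49316106 0.12470062 0.13526643] [-3.14144666e+00  1.12859386e-02  3.61616778e-06] [0.17249587 0.21112204 0.53759381] [ 0.07322585 -0.05444831  0.04233895] 0.016262950124029948
```

View pics/w3.png

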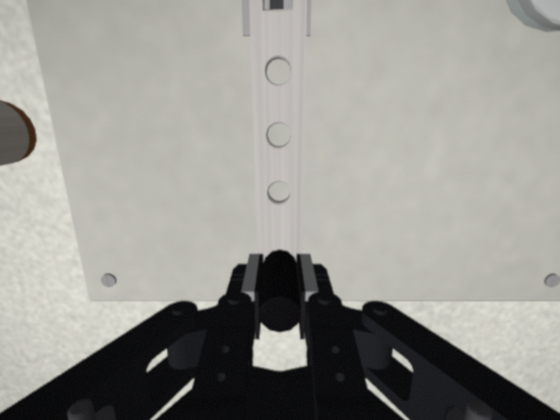

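The knob is held: the opening reads 16 mm and no load has built up. Next I'll compute the arc for the lift and the swing.

```bash
cat >> lk.py <<'E'
rel=np.array([-.24,0,.0108])
def row(t,ph,t0,ph0,a=None,a0=None):
    p=lambda t,ph,a: piv(t)+stay(t,ph,a).apply(rel)
    d=(p(t,ph,a)-p(t0,ph0,a0))*100
    w=(stay(t,ph,a)*stay(t0,ph0,a0).inv()).as_rotvec()
    return d.round(2),w.round(3),p(t,ph,a).round(4)
E
python3 - <<'E'
from lk import *
for ph in (.03,.06,.09,.12,.15,.18,.2): print(ph,*row(0,ph,0,0))
print(dist(0))
for t in np.linspace(0,tf,9)[1:]: print(round(t,3),*row(t,.2,0,.2),round(dist(t),4))
E
```

```text
0.03 [ 0.04 -0.    0.72] [0.   0.03 0.  ] [0.4928 0.1254 0.1425]
0.06 [ 0.11 -0.    1.44] [ 0.    0.06 -0.  ] [0.4935 0.1254 0.1497]
0.09 [ 0.19 -0.    2.15] [0.001 0.09  0.   ] [0.4943 0.1254 0.1568]
0.12 [ 0.3  -0.    2.87] [ 0.001  0.12  -0.   ] [0.4954 0.1254 0.164 ]
0.15 [ 0.43 -0.    3.57] [0.001 0.15  0.   ] [0.4967 0.1254 0.171 ]
0.18 [ 0.58 -0.    4.28] [0.001 0.18  0.   ] [0.4982 0.1254 0.1781]
0.2 [ 0.69 -0.01  4.75] [0.001 0.2   0.   ] [0.4993 0.1254 0.1828]
0.10990291169937219
0.054 [0.81 0.02 0.  ] [ 0.    -0.    -0.002] [0.5074 0.1256 0.1828] 0.118
0.108 [1.61 0.06 0.  ] [ 0.     0.    -0.007] [0.5154 0.126  0.1828] 0.126
0.161 [2.41 0.13 0.  ] [ 0.    -0.    -0.015] [0.5235 0.1267 0.1828] 0.134
0.215 [3.21 0.2  0.  ] [-0.     0.    -0.025] [0.5314 0.1274 0.1828] 0.142
0.269 [4.   0.27 0.  ] [-0.    -0.    -0.036] [0.5394 0.1281 0.1828] 0.1498
0.323 [4.79 0.34 0.  ] [ 0.     0.    -0.049] [0.5472 0.1288 0.1828] 0.1577
0.376 [5.56 0.39 0.  ] [ 0.    -0.    -0.064] [0.555  0.1293 0.1828] 0.1654
0.43 [6.33 0.43 0.  ] [ 0.   -0.   -0.08] [0.5627 0.1297 0.1828] 0.173
```

Emit:
{"fn": "carry_out", "kwargs": {
  "plan": [0.02,0,0.36,0,0.015,0,1,0.04,0,0.72,0,0.03,0,1,0.11,0,1.44,0,0.06,0,1,0.19,0,2.15,0,0.09,0,1,0.3,0,2.87,0,0.12,0,1,0.43,0,3.57,0,0.15,0,1,0.58,0,4.28,0,0.18,0,1,0.69,0,4.75,0,0.2,0,1]
}}

```text
clock: 5.68
eef_pos: [0.5002, 0.1245, 0.1832]
tool_rot: [3.124, -0.012, -0.316]
ft_force: [2.9, -1.0, -3.0]
width: 0.0165
```

```bash
python3 - <<'E'
from h import *
s=robot.sense();print(s['clock'],s['eef_pos'],s['tool_rot'],s['ft_force'],s['torque'],s['width'])
im=get_image('wrist')
cv2.imwrite('pics/w4.png',cv2.convertScaleAbs(im,alpha=1.6))
im=get_image('scene')[120:285,215:365]
cv2.imwrite('pics/s4.png',cv2.resize(cv2.convertScaleAbs(im,alpha=1.6),None,fx=3.5,fy=3.5,interpolation=cv2.INTER_CUBIC))
E
```

```text
5.675 [0.50022946 0.12449651 0.1831844 ] [ 3.12446496 -0.01159523 -0.3155064 ] [ 2.89239124 -1.03162059 -3.00193329] [ 0.0847045  -0.72386791  0.00562222] 0.016467503447288073
```

View pics/w4.png

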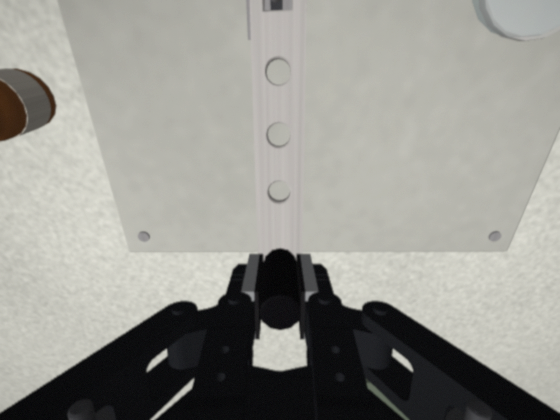

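View pics/s4.png

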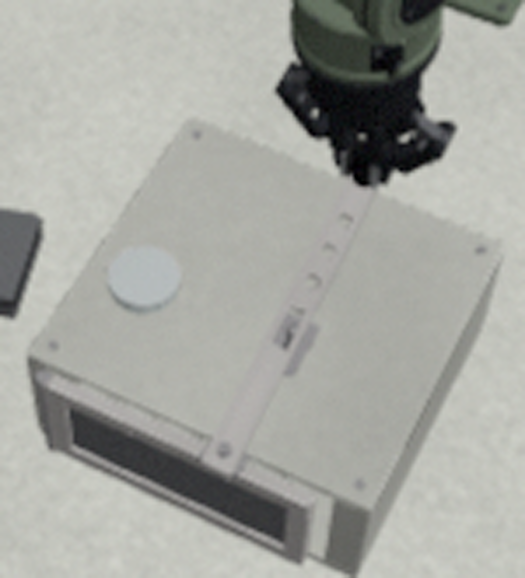

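The stay has lifted rigidly with the tool: the holes sit at the same wrist pixels, and the tip angle is 0.20. The load is light, so I'll swing the sash.

Emit:
{"fn": "carry_out", "kwargs": {
  "plan": [0.4,0,0,0,0,0,1,1.21,0.04,0,0,0,-0.005,1,2.01,0.1,0,0,0,-0.011,1,2.81,0.17,0,0,0,-0.02,1,3.6,0.24,0,0,0,-0.03,1,4.4,0.31,0,0,0,-0.043,1,5.17,0.37,0,0,0,-0.056,1,5.95,0.41,0,0,0,-0.072,1]
}}

```text
clock: 6.78
eef_pos: [0.5601, 0.1288, 0.1828]
tool_rot: [-3.117, 0.125, 0.313]
ft_force: [-0.8, 0.6, -1.7]
width: 0.0161
```

Emit:
{"fn": "carry_out", "kwargs": {
  "plan": [0.38,0.02,0,0,0,-0.008,1,0.38,0.02,0,0,0,-0.008,1]
}}

```text
clock: 7.02
eef_pos: [0.5636, 0.1289, 0.1827]
tool_rot: [-3.116, 0.136, 0.312]
ft_force: [0.6, 0.5, -1.0]
width: 0.0166
```

```bash
python3 - <<'E'
from h import *
s=robot.sense();print(s['clock'],s['eef_pos'],s['tool_rot'],s['ft_force'],s['torque'],s['width'])
im=get_image('wrist')
cv2.imwrite('pics/w5.png',cv2.convertScaleAbs(im,alpha=1.6))
im=get_image('scene')[120:300,200:365]
cv2.imwrite('pics/s5.png',cv2.resize(cv2.convertScaleAbs(im,alpha=1.6),None,fx=3.3,fy=3.3,interpolation=cv2.INTER_CUBIC))
E
```

```text
7.025 [0.5636274  0.12885127 0.18267479] [-3.11581776  0.13616546  0.31210419] [ 0.63499401  0.46264866 -0.97304155] [-0.0177662  -0.53698801  0.00848733] 0.01659658212846865
```

View pics/w5.png

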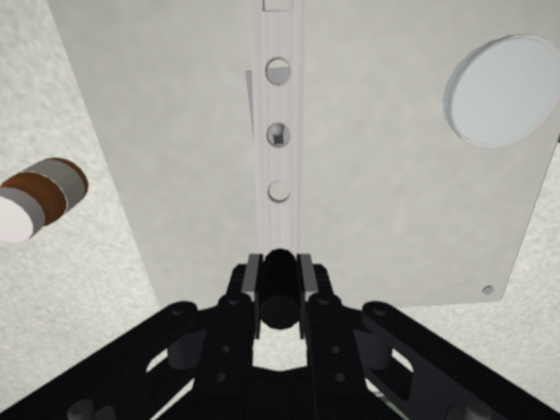

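View pics/s5.png

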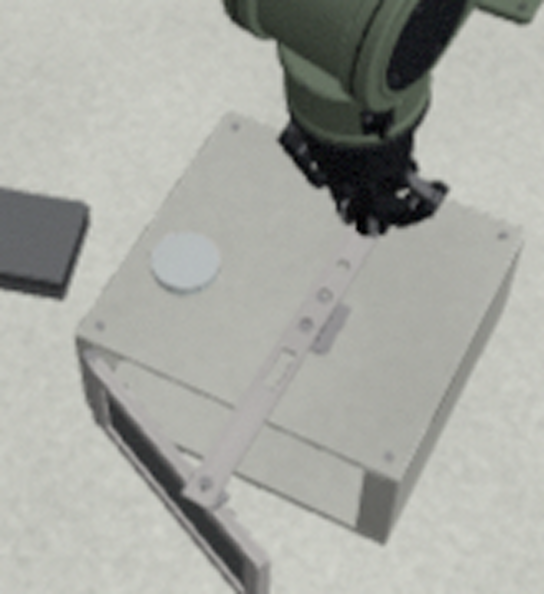

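The sash is open at about 0.43, and the pin shows through the middle hole at (278,133). Next I'll zoom in on that fit.

```bash
python3 - <<'E'
from lk import *
im=cv2.imread('pics/w5.png')[50:210,240:320]
cv2.imwrite('pics/w5z.png',cv2.resize(im[50:120],None,fx=8,fy=8,interpolation=cv2.INTER_CUBIC))
C=cam('wrist')
for z in(.122,.132,.136):
    u,v=proj(C,(.6225,.1245,z)); print(z,u,v,(u-240)*8,(v-100)*8)
E
```

```text
0.122 276.62261041541433 122.50608190704135 292.98088332331463 180.0486552563308
0.132 276.52245871769134 126.82946714677801 292.1796697415307 214.63573717422412
0.136 276.4795561059239 128.68150283542343 291.83644884739124 229.45202268338744
```

View pics/w5z.png

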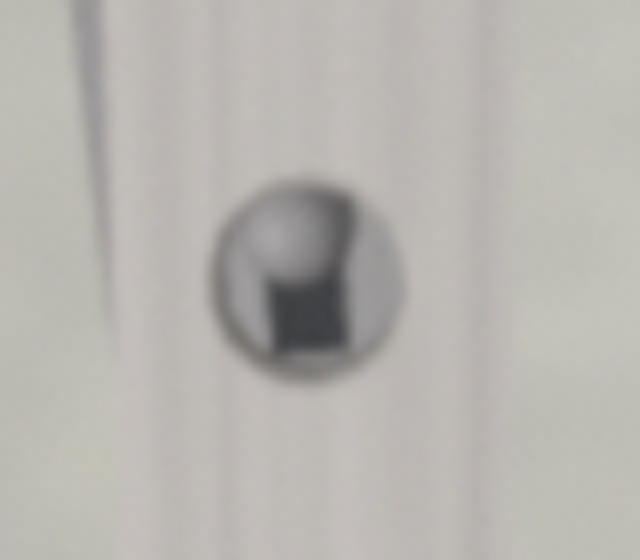

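```bash
cat >> lk.py <<'E'
def check(hole_uv,pin_uv,s,pinz=.136,hz=.0083):
    C=cam('wrist',s); Rm,p,f,cx,cy=C
    Tr=R.from_rotvec(s['tool_rot'])
    inv=lambda P:Tr.inv().apply(P-s['eef_pos'])
    d=Rm@np.array([(hole_uv[0]-cx)/f,(hole_uv[1]-cy)/f,1])
    o=inv(p); dt=Tr.inv().apply(d)
    ht=o+dt*(hz-o[2])/dt[2]
    pin=toz(C,*pin_uv,pinz)
    print('hole in tool',ht,'pin world',pin)
    return ht,pin
E
python3 - <<'E'
from lk import *
np.set_printoptions(precision=4,suppress=True)
s=robot.sense()
ht,pin=check((240+308.5/8-.5,100+280.5/8-.5),(240+288.5/8-.5,100+237/8-.5),s)
ht[2]+=.0025
# descend by rotating about the pivot to phi=0
Rs=R.from_rotvec(s['tool_rot']);
x=Rs.apply([1,0,0]);ph=-np.arcsin(x[2]); a=np.arctan2(x[1],x[0]); print('tip',ph,'yaw',a)
P=s['eef_pos']+Rs.apply(ht); print('hole now',P)
ax=np.array([-np.sin(a),np.cos(a),0])
pv=P+.173*x; print('pivot',pv,'model',piv(tf))
for g in (ph,.1,0):
    print(g,pv+R.from_rotvec(ax*(g-ph)).apply(P-pv))
E
```

```text
hole in tool [0.0661 0.0002 0.0083] pin world [0.6223 0.125  0.136 ]
tip 0.19975165523420926 yaw -0.08730969782135356
hole now [0.6258 0.1233 0.1591]
pivot [0.7947 0.1085 0.1248] model [0.7948 0.1095 0.1245]
0.19975165523420926 [0.6258 0.1233 0.1591]
0.1 [0.6232 0.1235 0.142 ]
0 [0.6223 0.1236 0.1248]
```

The hole would land on the pin in x, and about 1 mm short in y. I'll shift the knob +1.5 mm with a small yaw, lower the tip to about 0.11, which is still clear of the pin, and look again.

```bash
python3 - <<'E'
from lk import *
a=-.0873
for ph in (.17,.14,.11): print(ph,*row(tf,ph,tf,.2,a-.006,a))
for ph in (.11,.095,.08,.065,.05,.035,.02,.01,0.0): print(ph,*row(tf,ph,tf,.11,a-.006,a-.006))
E
```

```text
0.17 [-0.15  0.15 -0.7 ] [-0.003 -0.03  -0.006] [0.5612 0.1314 0.1757]
0.14 [-0.29  0.17 -1.41] [-0.005 -0.06  -0.006] [0.5597 0.1315 0.1687]
0.11 [-0.41  0.18 -2.12] [-0.008 -0.09  -0.006] [0.5585 0.1316 0.1616]
0.11 [0. 0. 0.] [0. 0. 0.] [0.5585 0.1316 0.1616]
0.095 [-0.05  0.   -0.36] [-0.001 -0.015  0.   ] [0.558  0.1317 0.158 ]
0.08 [-0.1   0.01 -0.71] [-0.003 -0.03   0.   ] [0.5575 0.1317 0.1544]
0.065 [-0.14  0.01 -1.07] [-0.004 -0.045  0.   ] [0.5571 0.1317 0.1509]
0.05 [-0.18  0.02 -1.43] [-0.006 -0.06   0.   ] [0.5567 0.1318 0.1473]
0.035 [-0.21  0.02 -1.79] [-0.007 -0.075  0.   ] [0.5564 0.1318 0.1437]
0.02 [-0.24  0.02 -2.15] [-0.008 -0.09   0.   ] [0.5562 0.1318 0.1401]
0.01 [-0.25  0.02 -2.39] [-0.009 -0.1    0.   ] [0.556  0.1318 0.1377]
0.0 [-0.26  0.02 -2.63] [-0.01 -0.11  0.  ] [0.5559 0.1319 0.1353]
```

Emit:
{"fn": "carry_out", "kwargs": {
  "plan": [0,0.15,0,0,0,-0.006,1,-0.15,0.15,-0.7,-0.003,-0.03,-0.006,1,-0.29,0.17,-1.41,-0.005,-0.06,-0.006,1,-0.41,0.18,-2.12,-0.008,-0.09,-0.006,1,-0.41,0.18,-2.12,-0.008,-0.09,-0.006,1,-0.41,0.18,-2.12,-0.008,-0.09,-0.006,1]
}}

```text
clock: 7.88
eef_pos: [0.5593, 0.1309, 0.1618]
tool_rot: [-3.129, 0.146, 0.173]
ft_force: [-1.1, -0.5, -0.5]
width: 0.0166
```

```bash
python3 - <<'E'
from h import *
s=robot.sense();print(s['clock'],s['eef_pos'],s['tool_rot'],s['ft_force'],s['torque'],s['width'])
np.save('s6.npy',np.r_[s['eef_pos'],s['tool_rot']])
im=cv2.convertScaleAbs(get_image('wrist'),alpha=1.6)
cv2.imwrite('pics/w6.png',im)
cv2.imwrite('pics/w6z.png',cv2.resize(im[100:170,240:320],None,fx=8,fy=8,interpolation=cv2.INTER_CUBIC))
E
```

```text
7.875 [0.55927618 0.13086458 0.16182658] [-3.12932226  0.1460041   0.17284608] [-1.10223143 -0.47194638 -0.4982337 ] [ 0.08927359 -0.02586654  0.08194215] 0.016579578290905013
```

View pics/w6z.png

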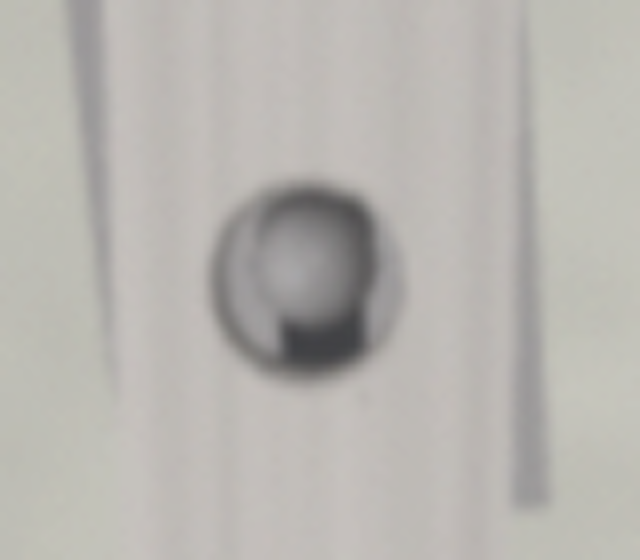

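```bash
python3 - <<'E'
from lk import *
np.set_printoptions(precision=4,suppress=True)
s=robot.sense()
ht,pin=check((240+308.5/8-.5,100+280.5/8-.5),(240+312/8-.5,100+265/8-.5),s)
ht[2]+=.0025
Rs=R.from_rotvec(s['tool_rot']);
x=Rs.apply([1,0,0]);ph=-np.arcsin(x[2]); a=np.arctan2(x[1],x[0]); print('tip',ph,'yaw',a)
P=s['eef_pos']+Rs.apply(ht); print('hole now',P)
ax=np.array([-np.sin(a),np.cos(a),0]);pv=P+.173*x
print(pv)
for g in (.08,.04,0): print(g,pv+R.from_rotvec(ax*(g-ph)).apply(P-pv))
E
```

```text
hole in tool [0.0662 0.0002 0.0083] pin world [0.623  0.1244 0.136 ]
tip 0.11010962190306842 yaw -0.09334094387636556
hole now [0.6237 0.1246 0.1438]
[0.7949 0.1085 0.1248]
0.08 [0.6232 0.1246 0.1386]
0.04 [0.6228 0.1247 0.1317]
0 [0.6226 0.1247 0.1248]
```

The predicted landing is (0.6226, 0.1247) and the pin is at (0.6225–0.6230, 0.1244). I'll lower gently and watch the force.

Emit:
{"fn": "carry_out", "kwargs": {
  "plan": [-0.05,0,-0.36,-0.001,-0.015,0,1,-0.1,0.01,-0.71,-0.003,-0.03,0,1,-0.12,0.01,-0.9,-0.003,-0.038,0,1,-0.14,0.01,-1.07,-0.004,-0.045,0,1,-0.14,0.01,-1.07,-0.004,-0.045,0,1]
}}

```text
clock: 8.55
eef_pos: [0.5578, 0.1309, 0.1508]
tool_rot: [-3.135, 0.146, 0.101]
ft_force: [-1.5, -0.1, -0.7]
width: 0.0162
```

```bash
python3 - <<'E'
from h import *
s=robot.sense();print(s['clock'],s['eef_pos'],s['tool_rot'],s['ft_force'],s['torque'],s['width'])
im=cv2.convertScaleAbs(get_image('wrist'),alpha=1.6)
cv2.imwrite('pics/w7z.png',cv2.resize(im[100:170,240:320],None,fx=8,fy=8,interpolation=cv2.INTER_CUBIC))
E
```

```text
8.55 [0.55775088 0.13092778 0.15080853] [-3.13456386  0.14618018  0.10130211] [-1.50456182 -0.14189887 -0.71813482] [0.06079213 0.05836573 0.01648522] 0.01615136137657593
```

View pics/w7z.png

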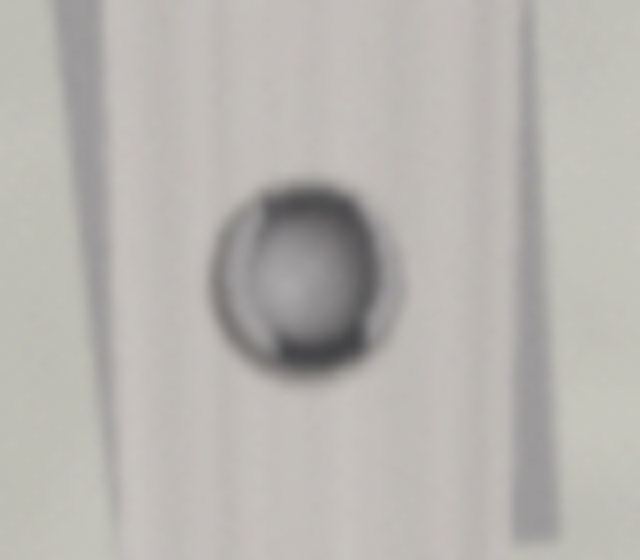

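The pin is centred in the hole and the tip has passed the resting angle of 0.08 with no contact force. I'll continue down.

Emit:
{"fn": "carry_out", "kwargs": {
  "plan": [-0.04,0.01,-0.36,-0.002,-0.015,0,1,-0.07,0.01,-0.72,-0.003,-0.03,0,1,-0.1,0.01,-1.08,-0.004,-0.045,0,1,-0.11,0.01,-1.3,-0.005,-0.054,0,1,-0.12,0.01,-1.45,-0.005,-0.06,0,1,-0.12,0.01,-1.45,-0.005,-0.06,0,1]
}}

```text
clock: 9.35
eef_pos: [0.5566, 0.131, 0.1364]
tool_rot: [3.138, -0.146, -0.007]
ft_force: [-0.9, 0.9, 0.1]
width: 0.0163
```

```bash
python3 - <<'E'
from h import *
s=robot.sense();print(s['clock'],s['eef_pos'],s['tool_rot'],s['ft_force'],s['torque'],s['width'])
im=cv2.convertScaleAbs(get_image('wrist'),alpha=1.6)
cv2.imwrite('pics/w8z.png',cv2.resize(im[100:170,240:320],None,fx=8,fy=8,interpolation=cv2.INTER_CUBIC))
E
```

```text
9.35 [0.55657288 0.13100264 0.13635876] [ 3.13806825 -0.14647589 -0.00690804] [-0.86250664  0.88681592  0.14778416] [ 0.08746193  0.09483521 -0.00767391] 0.016338549520903
```

View pics/w8z.png

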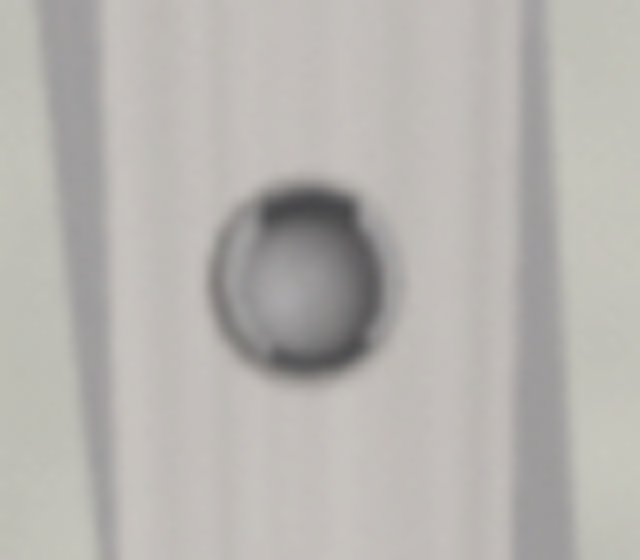

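The stay is almost flat and the force is about 1 N. I'll lower the last millimetre, release, and retreat straight up.

Emit:
{"fn": "carry_out", "kwargs": {
  "plan": [-0.01,0,-0.1,0,-0.005,0,1,-0.01,0,-0.1,0,-0.005,0,1,-0.01,0,-0.1,0,-0.005,0,0.4,-0.01,0,-0.1,0,-0.005,0,0,-0.01,0,-0.1,0,-0.005,0,-0.6,-0.01,0,-0.1,0,-0.005,0,-1,-0.01,0,-0.1,0,-0.005,0,-1,-0.01,0,-0.1,0,-0.005,0,-1]
}}

```text
clock: 10.4
eef_pos: [0.5566, 0.131, 0.1354]
tool_rot: [-3.138, 0.146, -0.001]
ft_force: [-0.4, -0.3, 0.9]
width: 0.0856
```

Emit:
{"fn": "carry_out", "kwargs": {
  "plan": [0,0,0,0,0,0,-1,0,0,1,0,0,0,-1,0,0,3,0,0,0,-1,0,0,6,0,0,0,-1,0,0,9,0,0,0,-1,0,0,12,0,0,0,-1,0,0,12,0,0,0,-1]
}}

```text
clock: 11.28
eef_pos: [0.5571, 0.1308, 0.2577]
tool_rot: [-3.137, 0.147, -0.006]
ft_force: [0.7, -0.8, -0.1]
width: 0.0853
```

```bash
python3 - <<'E'
from h import *
s=robot.sense();print(s['clock'],s['eef_pos'],s['tool_rot'],s['ft_force'],s['width'])
im=cv2.convertScaleAbs(get_image('wrist'),alpha=1.6)
cv2.imwrite('pics/w9.png',im)
im=get_image('scene')[120:300,180:400]
cv2.imwrite('pics/s9.png',cv2.resize(cv2.convertScaleAbs(im,alpha=1.6),None,fx=3.3,fy=3.3,interpolation=cv2.INTER_CUBIC))
C=cam('wrist',s); print(proj(C,(.6226,.1245,.127)))
E
```

```text
11.275 [0.55714417 0.13080804 0.25768086] [-3.13731274  0.14662198 -0.00614172] [ 0.68977433 -0.81416293 -0.06576721] 0.0853027641998637
(np.float64(278.6686011249059), np.float64(125.23860511345814))
```

View pics/w9.png

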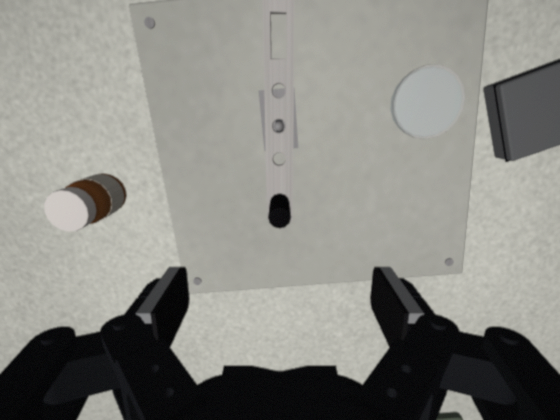

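View pics/s9.png

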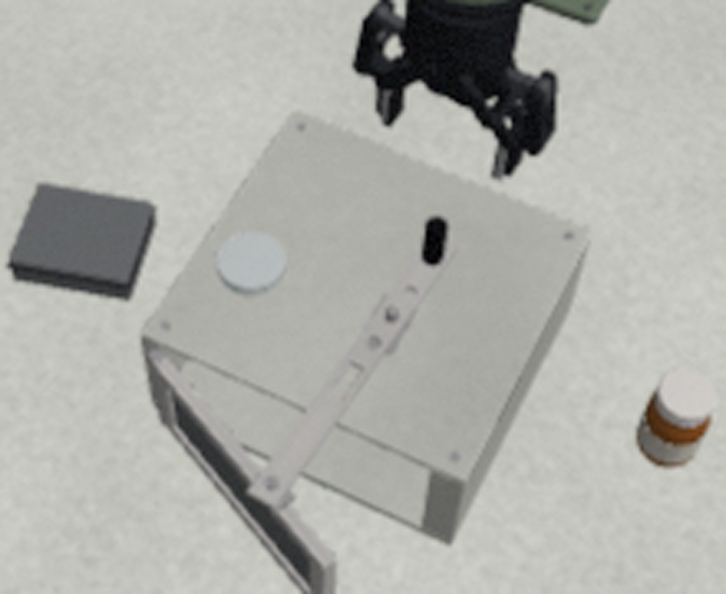

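The pin stands in the middle hole at (278,126), against (279,125) predicted for the stay lying flat. The jar, slide box and dish look unmoved. After one numeric check on the dish and knob I'll hand in.

```bash
python3 - <<'E'
from h import *
s=robot.sense();C=cam('wrist',s)
print(toz(C,428.5,101.5,.135),'knob axis top row pred',proj(C,(.5556,.1319,.1765)),s['joint_vel'].max())
print(job.close_job())
E
```

```text
[0.62893384 0.00424571 0.135     ] knob axis top row pred (np.float64(277.16306574637343), np.float64(219.63483272360193)) 0.016574330318538024
the job is handed in; nothing more can be done
None
```

The vent is open. The middle hole of the stay is over the pin, the stay lies flat, and the gripper has let go and is well above it. The job took about 11.3 s of the 45 s allowed.

- **How it went:** I lifted the stay to a tip angle of 0.20 and swung the sash out to about 0.43 rad. The camera showed the hole about 1 mm off the pin in y, so I corrected that before lowering the stay over it.
- **Forces:** The wrist force readings at the end of each move stayed below about 4.5 N. While lowering the stay they were about 1–2 N.
- **Final checks:** The hole sits within 1 pixel of where it should be with the stay flat. The knob top is where a flat stay would put it, by eye.
- **Jar, slide box and dish:** They look unmoved. I measured only the dish. It came out at (0.629, 0.004), against 0.630–0.632 in x and 0.001–0.006 in y at the start, so any difference is within measurement error.

No check failed or disagreed. The sash angle of 0.43 comes from the linkage geometry; I did not measure it directly.

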